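Fold down the solar-panel tilt rest

TASK

The small solar panel stands tilted up on its ratchet rest. With the fingertips, press the thumb pad of the ratchet pawl down until the pawl snaps over and stays free of the teeth, then push the panel down by its cross bar until it lies fully down, flat on its rests. Leave the pawl free; do not force the panel down past the engaged pawl or lift it beyond its highest notch, and leave the battery, meter and remote control where they are.

Things in the scene. Friction and masses are not known exactly. Their poses are not given: they have to be found in the camera images.
- rest: Fixed tilt rest: grey base plate 330 x 230 x 12 mm. Origin on the bench under it (plate spans y -125 to +105 mm), z up. The panel hinges on a level axis along y at x = 40, z = 75 mm and reaches from there to -x; the pawl's pad is at the +x end. Ratchet wheel (radius 47 mm, 10 mm thick, turns with the panel) and pawl lie in the plane y = -98 mm, outside the panel's edge.
- panel_hinge (a point): Point on the panel's hinge axis (fixed to the rest), midway across the panel, 75 mm above the bench. x, y and z axes as those of the rest.
- push_bar (a point): Middle of the aluminium cross bar on the panel's free edge, on its centre line (bar 16 mm thick, 150 mm long, parallel to the hinge), 182 mm from the hinge axis. Panel behind it: 150 mm wide, 165 mm long, 12 mm thick, dark cells on the upper face. Axes turn with the panel: x from bar to hinge, y along the bar, z out of the cell face.
- panel (a joint): Tilt of the panel, rad: 0 = flat, fully down on its rests (hard stop), positive = raised; starts in one of three notches, 0.38 to 1.0 (highest notch about 0.95). Stiff hinge: it stays where it is left and needs 1 to 5 N at the bar, square to the panel, to go down. With the pawl engaged it can sink up to about 0.12 rad before a tooth meets the pawl and blocks it.
- pawl_pad (a point): Middle of the top of the pawl's ribbed steel thumb pad, 30 (x) x 28 (y) x 5 mm, 124 mm above the bench when engaged. It is 45 mm from the pawl's pivot (level axis along y, 118 mm above the bench, on the panel side of the pad); pressed, it swings down about 20 mm and 2 mm towards the pivot to its stop. x axis: from pivot to pad, as the rest's x when engaged.
- pawl (a joint): Turn of the pawl, rad: 0 = engaged in the teeth, 0.45 = fully free (stop). An over-centre spring holds it at either end: it takes 3 to 7 N on the pad (more when a tooth bears on it), snaps over beyond about 0.24 and stays free when let go.
- battery: Bystander: loose small grey block battery, 97 x 43 x 57 mm, 0.56 kg; origin in the middle of its underside, x along its length, z up.
- meter: Bystander: loose black hand multimeter lying flat, 150 x 75 x 42 mm, 0.32 kg; origin in the middle of its underside, x along its length, z up.
- remote: Bystander: loose white remote control lying flat, 45 x 150 x 22 mm, 0.11 kg; origin in the middle of its underside, y along its length, z up.

How it is judged (in metres and radians):
On the way, in this order (a step that is already met when the one before it is completed fails the run):
1. the pawl is pressed free while the panel is still up (value of joint pawl above 0.33 rad and value of joint panel above 0.28 rad), for 0.2 s.
2. the panel is pushed fully down with the pawl free (value of joint panel below 0.05 rad and value of joint pawl above 0.33 rad), for 0.2 s.
At the end, for the whole second after the job is handed in: The panel lies flat on its rests (tilt under 0.05 rad) and at rest, the pawl stays free (over 0.33 rad), and the battery, meter and remote are within 20 mm of where they stood (all of step 2 and velocity of joint panel between -0.05 and 0.05 rad/s and distance of each of battery, meter, remote from where it was at the start of the episode below 0.02 m); the robot touches nothing.
It fails at once if the panel is forced down past the engaged pawl (value of joint panel between 0.06 and 0.26 rad and value of joint pawl below 0.2 rad).
It fails at once if the panel is lifted beyond its highest notch (value of joint panel above 1.1 rad).
It fails at once if a bystander is pushed away or lifted (distance of any of battery, meter, remote from where it was at the start of the episode above 0.03 m).
It also fails if it takes over 43 s, if anything falls off the work surface, if the arm or the gripper's body presses on something with over 40 N, if the wrist force passes 120 N, or if a joint passes its speed limit or range.

ROBOT

A 6-joint arm with a two-finger parallel gripper is mounted at the origin on the work surface. World frame = base frame: x ahead of the robot, y to its left, z up, the work surface at z = 0. Lengths are in mm, angles in degrees, forces in N, time in s.
With the tool pointing down it reaches from about 300 to 750 mm from the base axis. Payload 8.5 kg.
Tool frame: the origin (TCP) lies midway between the tips of the shut fingers; the grasp point (between the pads) lies 19 mm behind it; z points along the fingers, x is the direction in which the jaws open and shut, and the axes are right-handed (so a half turn about z gives the same grasp; the last joint's range is limited). The gripper opens to 85 mm and grips with 20 to 120 N. Pads are 22 mm wide; open, the fingers measure 114 mm over their backs; the gripper's body (76 mm by 85 mm) begins 54 mm behind the grasp point. The pads swing forward as they close: fully open they stand 13 mm farther back than shut.
Start: joints at [-84.758, 21.807, 74.336, -0, 83.858, -12.336], TCP at [166.099, -524.301, 231.322] pointing down, gripper open.
Joint ranges: [-178.18, 178.18], [-50.72, 133.34], [12.68, 142.11], [-81.47, 261.47], [9.98, 163.14], [-165.26, 165.26]. Speed limits (degrees/s): [136.94, 136.94, 180, 180, 180, 180].

INTERFACE

Orientations are given as [roll, pitch, yaw] about the fixed x, y, z axes, in that order (R = Rz(yaw) Ry(pitch) Rx(roll)).
In Python, from station import state, grab_frame, workorder gives the robot as it stands.
- The arm moves only by the shell command python3 -m inch 'ROWS' [FORCE]. ROWS is a JSON object of lists of equal length, an entry for each row: "hand": the finger opening in m, from 0 to 0.0854; "slide": the shift along the tool's x, y, z in m, a list of three; "dr": the turn, a rotation vector about the tool's x, y, z in degrees, a list of three. In form: {"hand": [hand, ...], "slide": [[tx, ty, tz], ...], "dr": [[wx, wy, wz], ...]}. A call has 1 to 8 rows; each row shifts and turns the commanded pose from where the row before left it, along the tool's axes as they then stand; what a row does not reach is not made up. A row lasts 1/12 s, in which the tool goes at most 41.7 mm and 7.16 degrees, less where a joint would pass 70% of its speed; a pose out of reach is approached as far as the arm can. A call is refused whole if a number of a shift passes 0.0417 or a number of a turn 7.16, either way. A call with a gripper value outside its range is refused whole. The fingers move at their own pace and stop on an object; FORCE is the grip in N (left out, the last holds). Time passes only in rows, so rows that do not move let the fingers close. It gives the time, the measured TCP pose, the force and the opening at its end, in the units of the state.
- state(): the state, without advancing time (a new reading comes with each control period).
- grab_frame(name): name is "scene" or "top" or "wrist"; returns a dict with "img" (420x560x3 uint8, red, green, blue), "camera_matrix" (3x3 intrinsics, pixels), "world_to_cam" (4x4, takes a point from world to camera coordinates). Camera axes: x right, y up, looking along -z (the intrinsics and any distortion apply to the point x, -y, -z); pixel columns grow to the right and rows downward; lengths in mm; the calibration is good to about 2 mm. A picture is of the moment at which its call begins. There is no depth.
- workorder.hand_in(): hands the job in, once; it reports no verdict.
The state is a dict: "time": time; "q": joint angles; "qd": joint speeds; "joint_efforts": joint torques, N m; "ee_pos": TCP position; "eef_rot": TCP orientation; "wrist_force": force on the tool from outside, world axes, zero at the start; "wrist_torque": the same for the moment, N m; "gripper_width": opening from 0.0 (shut) to 1.0 (fully open).
Only numpy, scipy, OpenCV 4.12 (cv2) and the standard library are available. Lean on these libraries where they do the work, as an engineer would, in place of code of your own. Each camera call takes 0.05 s, during which the arm holds its last target.

## Working session

There is one attempt and no reset: what is moved stays moved. The work goes in short steps, Python scripts to look and compute and a shell command to move; the robot and the scene stay as the last step left them, time stands still between calls to the robot, and variables do not carry over. Pictures are saved under pics/ and viewed, and the job is handed in when it is done.

```bash
mkdir -p pics; ls
python3 - <<'E'
from station import state, grab_frame
import cv2
for n in("scene","top","wrist"):
    f=grab_frame(n); cv2.imwrite(f"pics/{n}0.png",f["img"][:,:,::-1]); 
    import numpy as np; np.savez(f"pics/{n}0.npz",**f); print(n,f["camera_matrix"].tolist(),f["world_to_cam"].round(3).tolist(),[k for k in f])
print(state())
E
```

```text
pics
scene [[520.999749482652, 0.0, 277.36592895142354], [0.0, 520.999749482652, 209.88457774100362], [0.0, 0.0, 1.0]] [[-0.581, 0.814, 0.005, 338.423], [-0.518, -0.374, 0.769, 224.264], [0.628, 0.445, 0.639, -1863.05], [0.0, 0.0, 0.0, 1.0]] ['img', 'camera_matrix', 'world_to_cam']
top [[462.63622666415364, 0.0, 284.385797262045], [0.0, 462.63622666415364, 197.75521286955944], [0.0, 0.0, 1.0]] [[-0.028, -1.0, 0.008, 26.292], [0.985, -0.026, 0.172, -605.425], [-0.172, 0.012, 0.985, -944.773], [0.0, 0.0, 0.0, 1.0]] ['img', 'camera_matrix', 'world_to_cam']
wrist [[338.69746415877677, 0.0, 281.2343536183673], [0.0, 338.69746415877677, 200.6382677613652], [0.0, 0.0, 1.0]] [[0.302, -0.953, -0.001, -548.877], [0.92, 0.292, -0.262, 33.081], [0.25, 0.078, 0.965, -377.853], [0.0, 0.0, 0.0, 1.0]] ['img', 'camera_matrix', 'world_to_cam']
{'time': 0.15, 'q': array([-8.47563726e+01,  2.18327833e+01,  7.43712102e+01, -2.57281902e-04,
        8.38591919e+01, -1.23370109e+01]), 'qd': array([-0.01655389, -0.13716287, -0.26257205, -0.00740653, -0.105845  ,
        0.04685066]), 'joint_efforts': array([ 2.46386589e-03, -4.48625708e+01, -2.31344944e+01, -9.82866959e-05,
        3.78635450e-03, -2.01572519e-06]), 'ee_pos': array([ 166.09109994, -524.09150956,  230.86842933]), 'eef_rot': array([-1.79986750e+02,  6.17810369e-02, -7.24193269e+01]), 'wrist_force': array([ 1.16883799, -0.07904062,  0.72269931]), 'wrist_torque': array([-0.00460461,  0.02700761, -0.01609911]), 'gripper_width': 0.9975320480727827}
```

View pics/scene0.png

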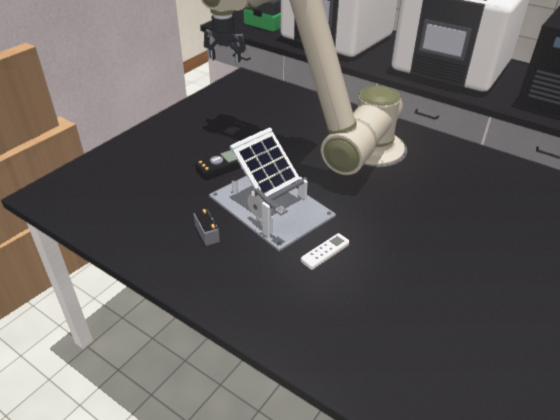

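View pics/top0.png

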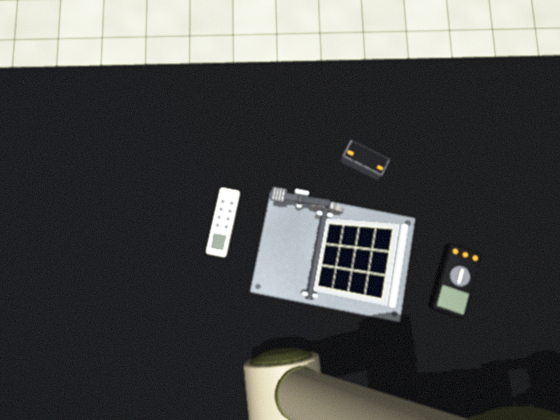

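View pics/wrist0.png

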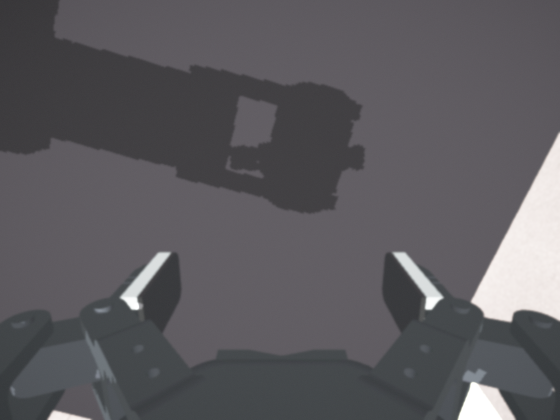

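```bash
cat > h.py <<'E'
import numpy as np,cv2
def load(n): 
    d=np.load(f"pics/{n}.npz"); return d["img"],d["camera_matrix"],d["world_to_cam"]
def ray(K,T,uv):
    R=T[:3,:3];c=-R.T@T[:3,3]
    p=np.linalg.inv(K)@[uv[0],uv[1],1]; d=R.T@np.array([p[0],-p[1],-p[2]]); return c,d/np.linalg.norm(d)
def onz(K,T,uv,z):
    c,d=ray(K,T,uv); return c+d*(z-c[2])/d[2]
def proj(K,T,P):
    q=T[:3,:3]@np.array(P,float)+T[:3,3]; p=K@[q[0],-q[1],-q[2]]; return p[:2]/p[2]
def tri(obs):
    A=np.zeros((3,3));b=np.zeros(3)
    for K,T,uv in obs:
        c,d=ray(K,T,uv);M=np.eye(3)-np.outer(d,d);A+=M;b+=M@c
    return np.linalg.solve(A,b)
E
python3 - <<'E'
from h import *
i,_,_=load("top0"); cv2.imwrite("pics/topc.png",cv2.resize(i[170:340,230:430,::-1],None,fx=4,fy=3.5*4/3.5,interpolation=cv2.INTER_CUBIC)[:600])
i,_,_=load("scene0"); cv2.imwrite("pics/scenec.png",cv2.resize(i[120:260,190:350,::-1],None,fx=4,fy=4,interpolation=cv2.INTER_CUBIC))
E
```

```text
(no output)
```

View pics/topc.png

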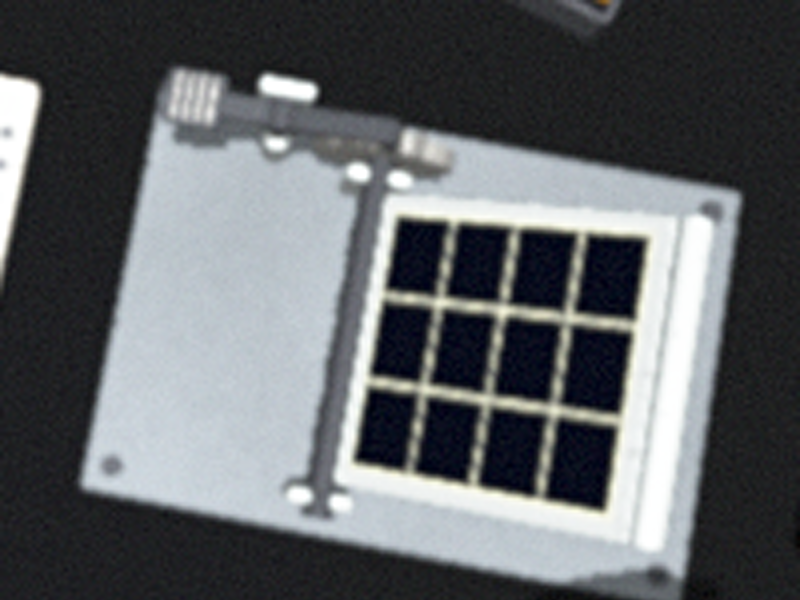

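View pics/scenec.png

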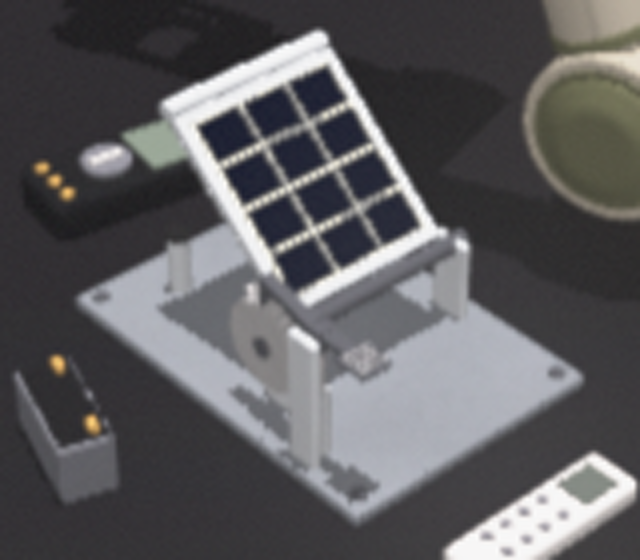

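Run:
```python
from h import *
_,K,T=load("top0");_,K2,T2=load("scene0")
t=lambda x,y:(x/4+230-.4,y/4+170-.4); s=lambda x,y:(x/4+190-.4,y/4+120-.4)
print("pad z124",onz(K,T,t(195,97),124),onz(K2,T2,s(365,357),124),"tri",tri([(K,T,t(195,97)),(K2,T2,s(365,357))]))
for n,a,z in(("BL",t(80,488),12),("TR",t(740,190),12)):print(n,onz(K,T,a,z))
for n,a in(("sc front",s(358,522)),("sc right",s(582,378)),("sc left",s(77,298))):print(n,onz(K2,T2,a,12))
a=tri([(K,T,t(700,218)),(K2,T2,s(168,108))]);b=tri([(K,T,t(650,548)),(K2,T2,s(325,40))]);print("bar",a,b,np.linalg.norm(a-b),(a+b)/2)
pad=tri([(K,T,t(195,97)),(K2,T2,s(365,357))])
```

```text
pad z124 [601.67530453  22.62178293 124.        ] [596.63132589  20.96782687 124.        ] tri [600.67808368  23.10253504 127.8431546 ]
BL [408.69279707  90.40589256  12.        ]
TR [ 561.43728333 -280.02429316   12.        ]
sc front [634.21577991  42.80775861  12.        ]
sc right [410.58085345  89.37832301  12.        ]
sc left [ 558.21845617 -280.69258891   12.        ]
bar [ 525.39370848 -204.53542576  199.45154198] [ 379.54720159 -172.04888657  196.40711313] 149.45182283208965 [ 452.47045504 -188.29215616  197.92932755]
```

```bash
python3 -m inch '{"hand":[0,0,0,0,0,0],"slide":[[0,0,-0.01],[0,0,-0.01],[0,0,-0.01],[0,0,-0.01],[0,0,-0.01],[0,0,0]],"dr":[[0,0,6],[0,0,6],[0,0,6],[0,0,6],[0,0,6.2],[0,0,0]]}' 60
```

```text
time: 0.65
ee_pos: [166.2, -524.8, 282.9]
eef_rot: [-179.9, -0.2, -102.8]
wrist_force: [-0.1, -0.2, -0.2]
gripper_width: 0.141
```

```bash
python3 -m inch '{"hand":[0,0,0,0,0,0,0,0],"slide":[[-0.035,-0.017,0],[-0.035,-0.017,0],[-0.035,-0.017,0],[-0.035,-0.017,0],[-0.035,-0.017,0],[-0.035,-0.017,0],[-0.035,-0.017,0],[-0.035,-0.017,0]],"dr":[[0,0,0],[0,0,0],[0,0,0],[0,0,0],[0,0,0],[0,0,0],[0,0,0],[0,0,0]]}'
python3 -m inch '{"hand":[0,0,0,0,0,0,0,0],"slide":[[-0.035,-0.017,0],[-0.035,-0.017,0],[-0.035,-0.017,0],[-0.035,-0.017,0],[-0.035,-0.017,0],[-0.035,-0.017,0],[-0.035,-0.017,0],[0,0,0]],"dr":[[0,0,0],[0,0,0],[0,0,0],[0,0,0],[0,0,0],[0,0,0],[0,0,0],[0,0,0]]}'
```

```text
time: 1.32
ee_pos: [360.6, -278.9, 280.7]
eef_rot: [180.0, 0.0, -102.4]
wrist_force: [0.8, -0.9, 0.4]
gripper_width: -0.003
time: 1.98
ee_pos: [532.0, -62.9, 280.0]
eef_rot: [180.0, 0.1, -102.1]
wrist_force: [0.2, 0.4, -0.1]
gripper_width: 0.002
```

```bash
python3 -m inch '{"hand":[0,0,0,0,0,0,0,0],"slide":[[-0.025,-0.012,0],[-0.025,-0.012,0],[-0.025,-0.012,0],[-0.025,-0.012,0],[0,0,0.035],[0,0,0.035],[0,0,0.035],[0,0,0]],"dr":[[0,0,0],[0,0,0],[0,0,0],[0,0,0],[0,0,0],[0,0,0],[0,0,0],[0,0,0]]}'
python3 - <<'E'
from station import state, grab_frame
import numpy as np,cv2
print(state()["ee_pos"],state()["wrist_force"])
o=[]
for n,(a,b,c,d) in(("scene",(140,240,230,330)),("wrist",(0,420,0,560)),("top",(150,250,230,330))):
    f=grab_frame(n);np.savez(f"pics/{n}1.npz",**f);o.append(cv2.resize(f["img"][a:b,c:d,::-1],(400 if n=="wrist" else 300,300),interpolation=cv2.INTER_CUBIC))
cv2.imwrite("pics/a1.png",np.vstack([np.hstack([o[0],o[2]]),np.hstack([o[1],np.zeros((300,200,3),np.uint8)])]))
E
```

```text
time: 2.65
ee_pos: [595.1, 19.8, 169.1]
eef_rot: [179.2, -0.0, -102.4]
wrist_force: [-1.0, -0.4, -0.6]
gripper_width: -0.001
[595.08925208  19.79151389 169.10762502] [-0.95604513 -0.37047114 -0.56077649]
```

View pics/a1.png

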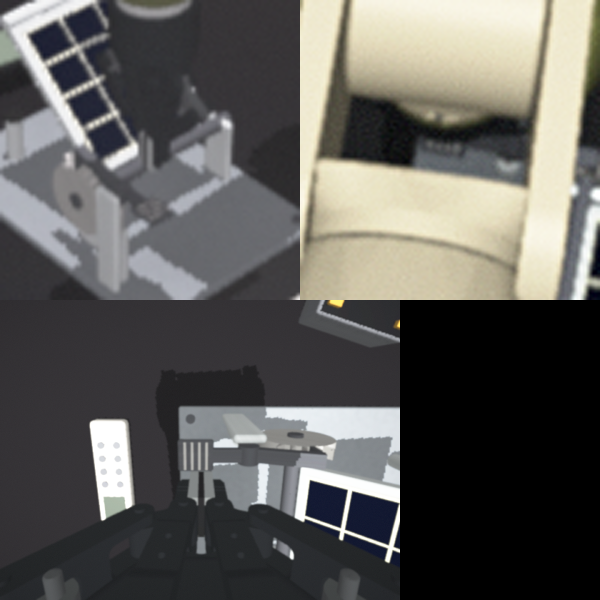

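Run:
```python
from h import *
from station import state
i,K,T=load("wrist1")
cv2.imwrite("pics/w1.png",i[140:380,180:480,::-1].repeat(2,0).repeat(2,1))
print(state()["ee_pos"],onz(K,T,(274,217),124),"tcp px",proj(K,T,state()["ee_pos"]))
```

```text
[599.03613508  19.03272504 177.97982859] [602.1175738   23.47913073 124.        ] tcp px [282.82666776 260.15007325]
```

View pics/w1.png

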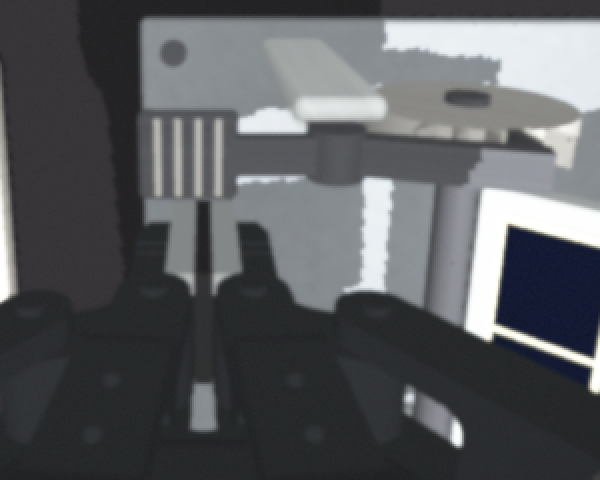

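```bash
python3 -m inch '{"hand":[0,0,0,0,0],"slide":[[-0.0065,-0.001,0.015],[0,0,0.015],[0,0,0.01],[0,0,0],[0,0,0]],"dr":[[0,0,0],[0,0,0],[0,0,0],[0,0,0],[0,0,0]]}'
python3 -m inch '{"hand":[0,0,0,0,0,0],"slide":[[0,0,0.006],[0,0,0.006],[0,0,0.006],[0,0,0.004],[0,0,0],[0,0,0]],"dr":[[0,0,0],[0,0,0],[0,0,0],[0,0,0],[0,0,0],[0,0,0]]}'
```

```text
time: 3.22
ee_pos: [601.3, 25.2, 137.6]
eef_rot: [-179.9, 0.0, -102.6]
wrist_force: [-0.5, 0.2, -0.0]
gripper_width: 0.001
time: 3.72
ee_pos: [600.6, 25.4, 114.0]
eef_rot: [180.0, -0.0, -102.6]
wrist_force: [-0.6, 0.4, -0.7]
gripper_width: 0.003
```

```bash
cat > look.py <<'E'
import sys
from station import state, grab_frame
import numpy as np,cv2
s=sys.argv[1]
print(state()["ee_pos"],state()["wrist_force"])
f=grab_frame("scene");np.savez(f"pics/scene{s}.npz",**f)
g=grab_frame("wrist");np.savez(f"pics/wrist{s}.npz",**g)
cv2.imwrite(f"pics/b{s}.png",np.hstack([cv2.resize(f["img"][120:260,190:340,::-1],(400,373),interpolation=cv2.INTER_CUBIC),cv2.resize(g["img"][:,:,::-1],(400,373))]))
E
python3 look.py 2
```

```text
[600.59577605  25.44759582 113.98471372] [-0.59819754  0.40471649 -0.66267305]
```

View pics/b2.png

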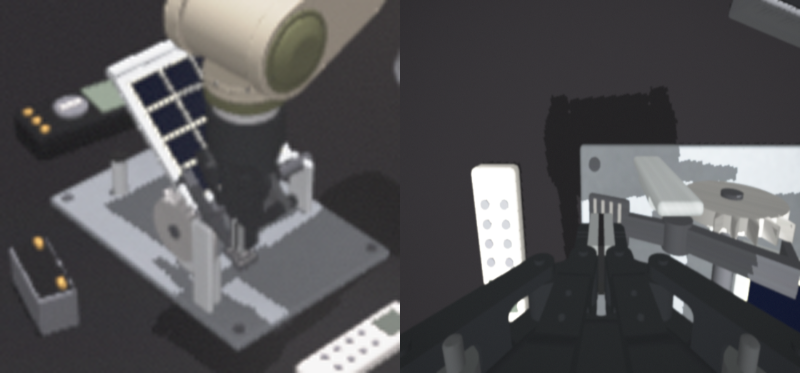

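```bash
python3 -m inch '{"hand":[0,0,0,0],"slide":[[0,0,0.004],[0,0,0.004],[0,0,0],[0,0,0]],"dr":[[0,0,0],[0,0,0],[0,0,0],[0,0,0]]}'
```

```text
time: 4.15
ee_pos: [600.6, 25.5, 106.0]
eef_rot: [180.0, -0.0, -102.6]
wrist_force: [-0.5, -0.6, -0.1]
gripper_width: -0.001
```

```bash
python3 -m inch '{"hand":[0,0,0,0,0,0],"slide":[[0,0,-0.02],[0,0,-0.035],[0,0,-0.035],[0,0,-0.035],[0,0,-0.035],[0,0,0]],"dr":[[0,0,0],[0,0,0],[0,0,0],[0,0,0],[0,0,0],[0,0,0]]}'; python3 look.py 3
```

```text
time: 4.65
ee_pos: [602.5, 25.3, 274.0]
eef_rot: [-179.3, 0.0, -102.6]
wrist_force: [0.4, -0.7, 1.0]
gripper_width: -0.0
[602.51864193  25.32250931 273.95381828] [ 0.40260243 -0.71033405  0.99492426]
```

View pics/b3.png

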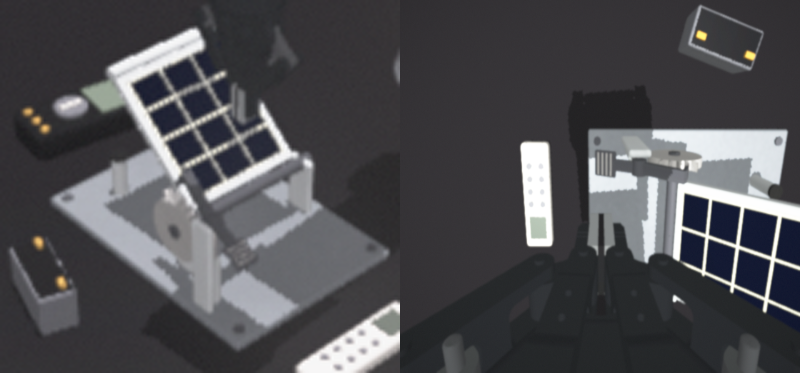

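```bash
python3 -m inch '{"hand":[0,0,0,0,0,0,0,0],"slide":[[0.0345,0.014,0],[0.0345,0.014,0],[0.0345,0.014,0],[0.0345,0.014,0],[0.0345,0.014,0],[0.0345,0.014,0],[0.0345,0.014,0],[0,0,0]],"dr":[[0,0,0],[0,0,0],[0,0,0],[0,0,0],[0,0,0],[0,0,0],[0,0,0],[0,0,0]]}'; python3 look.py 4
```

```text
time: 5.42
ee_pos: [449.2, -192.6, 264.8]
eef_rot: [179.8, -0.0, -102.9]
wrist_force: [-0.6, -0.4, 0.1]
gripper_width: -0.003
[ 449.22387841 -192.62597389  264.83045122] [-0.61678961 -0.3514871   0.10022695]
```

View pics/b4.png

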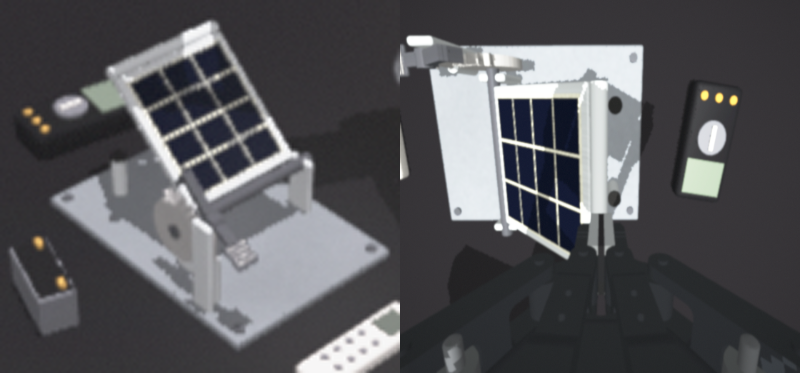

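```bash
python3 -m inch '{"hand":[0,0,0,0,0],"slide":[[-0.003,0,0.02],[0,0,0.02],[0,0,0.015],[0,0,0],[0,0,0]],"dr":[[0,0,0],[0,0,0],[0,0,0],[0,0,0],[0,0,0]]}'
python3 -m inch '{"hand":[0,0,0,0,0,0],"slide":[[0.005,0,0.007],[0.005,0,0.007],[0.005,0,0.007],[0.004,0,0.007],[0.004,0,0.007],[0,0,0]],"dr":[[0,0,0],[0,0,0],[0,0,0],[0,0,0],[0,0,0],[0,0,0]]}'; python3 look.py 5
```

```text
time: 5.93
ee_pos: [453.2, -184.8, 210.7]
eef_rot: [179.9, 0.1, -102.5]
wrist_force: [-1.0, -0.3, 0.6]
gripper_width: 0.0
time: 6.43
ee_pos: [447.8, -209.8, 175.7]
eef_rot: [-180.0, -0.1, -102.7]
wrist_force: [0.2, 1.1, 0.2]
gripper_width: -0.002
[ 447.76799135 -209.77874672  175.66598492] [0.1588237  1.0896296  0.16550889]
```

View pics/b5.png

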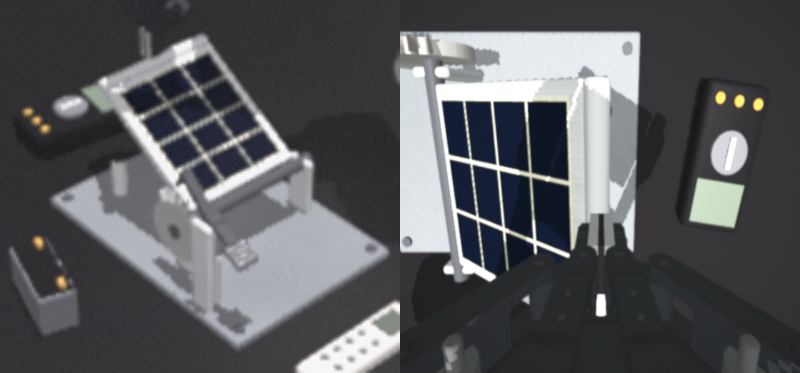

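```bash
python3 -m inch '{"hand":[0,0,0,0,0,0,0,0],"slide":[[0.0035,0,0.0095],[0.0035,0,0.0095],[0.0035,0,0.0095],[0.0035,0,0.0095],[0.002,0,0.009],[0.002,0,0.009],[0.002,0,0.009],[0,0,0]],"dr":[[0,0,0],[0,0,0],[0,0,0],[0,0,0],[0,0,0],[0,0,0],[0,0,0],[0,0,0]]}'
python3 -m inch '{"hand":[0,0,0,0,0,0],"slide":[[0.001,0,0.007],[0.001,0,0.006],[0,0,0.006],[0,0,0.005],[0,0,0],[0,0,0]],"dr":[[0,0,0],[0,0,0],[0,0,0],[0,0,0],[0,0,0],[0,0,0]]}'; python3 look.py 6
```

```text
time: 7.2
ee_pos: [442.8, -227.1, 109.2]
eef_rot: [179.8, 0.1, -102.6]
wrist_force: [-0.5, -0.5, -0.6]
gripper_width: -0.004
time: 7.7
ee_pos: [443.1, -229.5, 87.0]
eef_rot: [180.0, 0.0, -102.6]
wrist_force: [-0.7, 0.2, -0.5]
gripper_width: 0.001
[ 443.10902478 -229.49295225   87.01778808] [-0.66113431  0.17094567 -0.48859957]
```

View pics/b6.png

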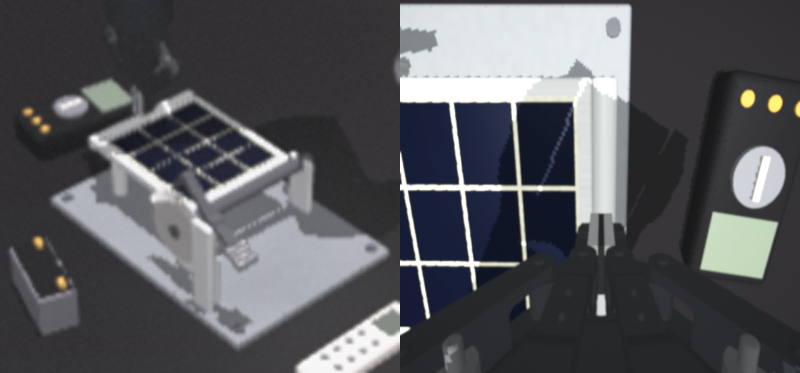

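```bash
python3 -m inch '{"hand":[0,0,0,0],"slide":[[0,0,0.002],[0,0,0.002],[0,0,0],[0,0,0]],"dr":[[0,0,0],[0,0,0],[0,0,0],[0,0,0]]}'
python3 -m inch '{"hand":[0,0],"slide":[[0,0,0.001],[0,0,0]],"dr":[[0,0,0],[0,0,0]]}'
```

```text
time: 8.13
ee_pos: [443.1, -229.6, 83.2]
eef_rot: [180.0, 0.0, -102.6]
wrist_force: [-0.1, -0.3, -0.1]
gripper_width: -0.002
time: 8.3
ee_pos: [443.2, -229.7, 82.9]
eef_rot: [-180.0, -0.0, -102.6]
wrist_force: [-0.5, 1.1, 5.8]
gripper_width: 0.001
```

```bash
python3 -m inch '{"hand":[0,0,0],"slide":[[0,0,0.001],[0,0,0],[0,0,0]],"dr":[[0,0,0],[0,0,0],[0,0,0]]}'
python3 -m inch '{"hand":[0,0,0,0,0,0],"slide":[[0,0,-0.01],[0,0,-0.03],[0,0,-0.035],[0,0,-0.035],[0,0,-0.03],[0,0,0]],"dr":[[0,0,0],[0,0,0],[0,0,0],[0,0,0],[0,0,0],[0,0,0]]}'; python3 look.py 7
```

```text
time: 8.55
ee_pos: [443.2, -229.8, 82.6]
eef_rot: [-179.9, -0.0, -102.6]
wrist_force: [-3.8, 2.1, 14.5]
gripper_width: -0.001
time: 9.05
ee_pos: [444.7, -230.9, 227.0]
eef_rot: [-179.5, -0.3, -102.6]
wrist_force: [1.0, -1.0, -0.4]
gripper_width: -0.001
[ 444.71992052 -230.9083975   226.993139  ] [ 0.95940784 -0.96406703 -0.39405735]
```

View pics/b7.png

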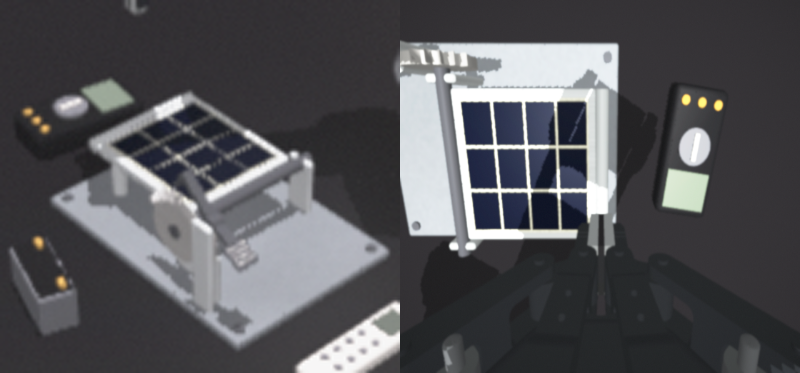

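```bash
python3 -m inch '{"hand":[0,0,0],"slide":[[0,0,0],[0,0,0],[0,0,0]],"dr":[[0,0,0],[0,0,0],[0,0,0]]}'; python3 -c "
from station import workorder
print(workorder.hand_in())"
```

```text
time: 9.4
ee_pos: [442.9, -229.5, 220.2]
eef_rot: [179.9, 0.1, -102.6]
wrist_force: [-1.0, 0.8, 0.1]
gripper_width: 0.001
the job is handed in; nothing more can be done
None
```

I pressed the pawl free, pushed the panel down flat by its cross bar and handed the job in at about 9.4 s. I got no verdict back.

- **Pawl:** I pressed the pad with the closed fingertips until the tool tip was 106 mm above the bench. It read no force at the two stops on the way down, so I judged the snap from the pictures. After I let go, the pad sat about 6 px lower in the scene view than when engaged; its full swing should be about 5 px. It stayed down in every later picture.
- **Panel:** I followed the bar down its arc until it met a firm stop at about 82.6 mm. The force rose from 0 to 6 and then 14.5 N there. With the panel flat, the top of the bar should be at 83 mm. After I lifted off, the panel stayed flat in the last picture.
- **Bystanders:** The battery and meter look unmoved in the last scene view; I did not measure them. The remote was last seen, only partly, in an earlier view. The arm never came near any of the three.
- **Robot at hand-in:** The arm stood still, clear of everything, with the tool tip about 137 mm above the bar.

No check failed. I did not measure the joint angles directly; the panel and pawl positions come from the force readings and the pictures.

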